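# Lock the lid of a finds crate

### The job

Lock the lid of the finds crate for the store: press the sprung plunger on the lid down until it meets its stop, and while it is held down sweep the keeper bar fully home so that it traps the plunger down, then let go. Do not force the lock, and leave the pottery and the brush lying on and around the crate where they are.

Things in the scene. Friction and masses are not known exactly. Their poses are not given: they have to be found in the camera images.
- lock_deck (a point): Centre of the flat top (deck) of the lock: an aluminium block 84 x 112 mm (x by y of this frame), 34 mm high, on the lid of a closed grey plastic crate (lid 212 x 312 mm, its top 130 mm above the table). The crate is heavy and does not move. z is up; +y is the way the keeper slides home, along the crate's long side.
- plunger_top (a point): Centre of the plunger's top face: a flat steel head 36 x 70 mm (x by y of lock_deck), 8 mm thick, on a stem over the middle of the deck. Up, its top is 26 mm above the deck. It goes straight down against a spring (4 N at the top, 0.35 N more per mm) and pops up when let go. Press it about 18 mm to the -y side of its centre, clear of the keeper bar.
- keeper_bar (a point): Middle of the keeper's crossbar: a round dark steel bar 9 mm thick, 66 mm long along x of lock_deck, 34 mm above the deck, on two legs that straddle the plunger's head, so that it spans over the head. At joint 0 it is 8 mm to the +y side of the plunger's centre. A finger pressing the head on the bar's -y side can be swept to +y, still pressing, and takes the bar along.
- keeper (a joint): Slide of the keeper along +y of lock_deck, m; about 2 N of friction, stays where left. Starts at 0 to 0.005; fully home is the end stop at 0.022. Inside the block its tongue runs against the plunger's flank at about 0.008 unless the plunger is down at its stop; then it passes over the plunger's shoulder. More than 50 N on keeper or plunger damages the lock.
- plunger (a joint): How far the plunger is pressed down, m; 0 is up. Its rigid stop, set by a collar inside, lies anywhere from 0.009 to 0.017, different each time and unseen: it must be felt (the spring alone gives 7 to 10 N there, at the stop the force shoots up). The keeper passes only within about 2 mm of that stop. Trapped and let go, the plunger rises about 2.5 mm to rest against the keeper.
- sherd_lid_mid (a point): Centre of a loose flat pottery sherd, about 50 mm across and 10 mm thick, lying on the lid, some 110 mm to the +y side of the lock's middle. Leave it alone.
- sherd_table_mid (a point): Centre of a loose flat pottery sherd, about 70 mm across and 12 mm thick, on the table beyond the crate's far long side. Leave it alone.
- bowl_mid (a point): Centre, half-way up, of a loose terracotta bowl 110 mm across and 50 mm high on the table past the +y end of the crate. Leave it alone.
- brush_grip (a point): Grip of a loose hand brush, about 200 mm long and under 30 mm high, lying on the table past the -y end of the crate. Leave it alone.

How it is judged:
By the outcome, as a careful person would: the job done as asked, in the order asked, and still so for the second after the job is handed in, with the robot touching nothing.
It also fails if it takes over 29 s, if anything falls off the work surface, if the arm or the gripper's body presses on something with over 40 N, if the wrist force passes 120 N, or if a joint passes its speed limit or range.

### The arm

A 6-joint arm with a two-finger parallel gripper is mounted at the origin on the work surface. World frame = base frame: x ahead of the robot, y to its left, z up, the work surface at z = 0. Lengths are in m, angles in rad, forces in N, time in s.
With the tool pointing down it reaches from about 0.35 to 0.725 m from the base axis. Payload 4.3 kg.
Tool frame: the origin (TCP) lies at the very end of the fingers, on their centre line; the grasp point (between the pads) lies 19 mm behind it (grip_depth is the distance from the TCP to the grasp point, in m); z points along the fingers, y is the line along which they close (so a half turn about z gives the same grasp; the last joint's range is limited). The gripper opens to 85 mm and grips with 20 to 120 N. Pads are 22 mm wide; open, the fingers measure 114 mm over their backs; the gripper's body (76 mm by 85 mm) begins 54 mm behind the grasp point. The pads swing forward as they close: fully open they stand 13 mm farther back than shut.
Start: joints at [-1.36, 0.377, 0.081, 1.274, 0, 1.46], TCP at [0.181, -0.546, 0.231] pointing down, gripper open.
Joint ranges: [-2.72, 2.72], [-0.84, 1.66], [-1.02, 1.22], [-1.77, 2.12], [-1.37, 1.28], [-3.14, 3.14]. Speed limits (rad/s): [2.57, 2.57, 3.14, 3.14, 3.14, 3.14].

### API

Orientations are given as a unit quaternion [w, x, y, z].
In Python, from plant import sense, camera, camera_model, close_job, grip_depth gives the robot as it stands. The module is installed in compiled form; this text tells all that it offers.
- The arm moves only by the tool carry_out, never from a script. Its arguments are lists of equal length, an entry for each row: "offset": the shift along the tool's x, y, z in units of 80 mm (1.0 is 80 mm), a list of three; "rot": the turn, a rotation vector about the tool's x, y, z in units of 90 degrees (1.0 is 90 degrees), a list of three; "jaw": the opening, from -1 (shut) to 1 (fully open), so that 0 is half open. In form: {"offset": [[x, y, z], ...], "rot": [[ax, ay, az], ...], "jaw": [jaw, ...]}. A call has 1 to 20 rows; each row is the pose to reach, as a shift and turn from the pose commanded when the call began, along the tool's axes at that moment; what a row does not reach only later rows make up. A row lasts 1/12 s, in which the tool goes at most 41.7 mm and 7.16 degrees, less where a joint would pass 70% of its speed; a pose out of reach is approached as far as the arm can. A call with a number of a shift or a turn outside -1 to 1 is refused whole. A call with a gripper value outside its range is refused whole. The fingers move at their own pace and stop on an object; "force" is the grip in N (left out, the last holds). Time passes only in rows, so rows that repeat a pose let the fingers close. It gives the time, the measured TCP pose, the force, the opening and the grip force at its end, in the units of the state.
- sense(): the state, without advancing time (a new reading comes with each control period).
- camera(name): name is "scene" or "side" or "wrist"; returns the picture (480x640x3 uint8, blue, green, red); there is no depth.
- camera_model(name): a dict with "camera_matrix" (3x3 intrinsics, pixels), "distortion" ([k1, k2, p1, p2, k3] as OpenCV has them; the pictures are not rectified), "rvec" (rotation vector, rad) and "tvec" (3), from world to camera coordinates, as OpenCV has them; the wrist camera has in their place "hand_eye" (4x4, takes a point from camera to tool coordinates, whose origin is the TCP and whose axes are the flange's). Camera axes: x right, y down, z forward; pixel columns grow to the right and rows downward; lengths in m; the calibration is good to about 2 mm. A picture is of the moment at which its call begins: read the wrist's pose just before it. camera_model takes no time and is no camera call.
- close_job(): hands the job in; it is judged then, once.
The state is a dict: "time": time; "qpos": joint angles; "qd": joint speeds; "effort": joint torques, N m; "position": TCP position; "tcp_rot": TCP orientation; "contact_force": force on the tool from outside, world axes, zero at the start; "moment": the same for the moment, N m; "finger_gap": finger opening in m; "grasp_force": force on a finger pad.
Only numpy, scipy, OpenCV 4.12 (cv2) and the standard library are available. Lean on these libraries where they do the work, as an engineer would, in place of code of your own. Each camera call takes 0.05 s, during which the arm holds its last target. There are 200 camera calls.

## Working session

There is one attempt and no reset: what is moved stays moved. The work goes in short steps, Python scripts to look and compute and a tool call to move; the robot and the scene stay as the last step left them, time stands still between calls to the robot, and variables do not carry over. Pictures are saved under pics/ and viewed, at most 10 in all, crops included, and the job is handed in when it is done.

Besides the shell and the picture viewer there is one more tool, called after ">>>" by a JSON object that holds its "op" and its "data". carry_out: Moves the arm, as the interface text tells. Shifts and turns lie within -1 to 1; 1 stands for 80 mm of shift or 90 degrees of turn. Its arguments: {"type":"object","properties":{"offset":{"type":"array","items":{"type":"array","items":{"type":"number","minimum":-1,"maximum":1}}},"rot":{"type":"array","items":{"type":"array","items":{"type":"number","minimum":-1,"maximum":1}}},"jaw":{"type":"array","items":{"type":"number"}},"force":{"type":"number"}},"required":["offset","rot","jaw"]}

```bash
mkdir -p pics
python3 - <<'E'
from plant import *
import cv2
s=sense();print({k:s[k] for k in('time','position','tcp_rot','contact_force','finger_gap')},grip_depth)
for n in('scene','side'):
    cv2.imwrite(f'pics/{n}0.png',camera(n)); m=camera_model(n)
    print(n,m)
print(camera_model('wrist'))
E
```

```text
{'time': 0.0, 'position': array([ 0.18119111, -0.54500239,  0.230362  ]), 'tcp_rot': array([-1.03270072e-03,  9.87164765e-01,  1.59701770e-01, -6.62658205e-05]), 'contact_force': array([-0.05309136,  0.50686527,  0.70739519]), 'finger_gap': 0.08534786688160571} 0.0187
scene {'camera_matrix': array([[539.59912213,   0.        , 324.5773261 ],
       [  0.        , 539.59912213, 235.66098953],
       [  0.        ,   0.        ,   1.        ]]), 'distortion': array([-0.0368482,  0.       ,  0.       ,  0.       ,  0.       ]), 'rvec': array([ 1.69715928,  1.60919497, -0.79651395]), 'tvec': array([-0.12248745, -0.23674071,  1.74280104])}
side {'camera_matrix': array([[475.32781014,   0.        , 313.74583452],
       [  0.        , 475.32781014, 250.33141426],
       [  0.        ,   0.        ,   1.        ]]), 'distortion': array([-0.09378266,  0.        ,  0.        ,  0.        ,  0.        ]), 'rvec': array([ 0.16628221, -2.76843546,  1.36093677]), 'tvec': array([0.59510597, 0.08861429, 0.93568814])}
{'camera_matrix': array([[389.99466069,   0.        , 315.67687992],
       [  0.        , 389.99466069, 243.65983567],
       [  0.        ,   0.        ,   1.        ]]), 'distortion': array([-0.07231023,  0.        ,  0.        ,  0.        ,  0.        ]), 'hand_eye': array([[ 4.11494860e-04, -9.45607164e-01, -3.25310501e-01,
         8.44749433e-02],
       [ 9.99999914e-01,  4.07418295e-04,  8.06526857e-05,
         5.60510913e-04],
       [ 5.62716923e-05, -3.25310506e-01,  9.45607250e-01,
        -1.41795842e-01],
       [ 0.00000000e+00,  0.00000000e+00,  0.00000000e+00,
         1.00000000e+00]])}
```

View pics/scene0.png

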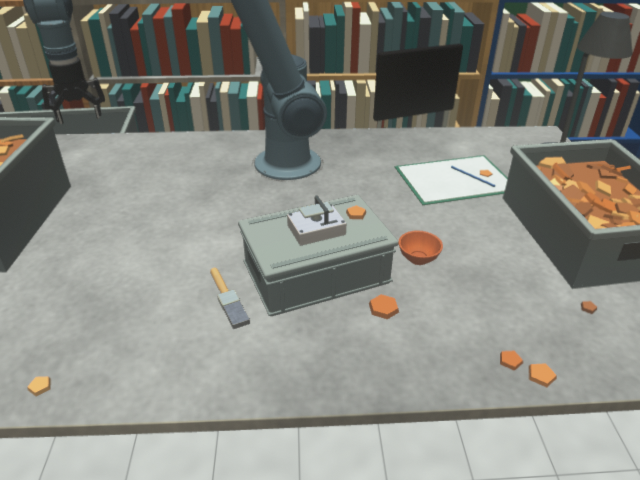

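View pics/side0.png

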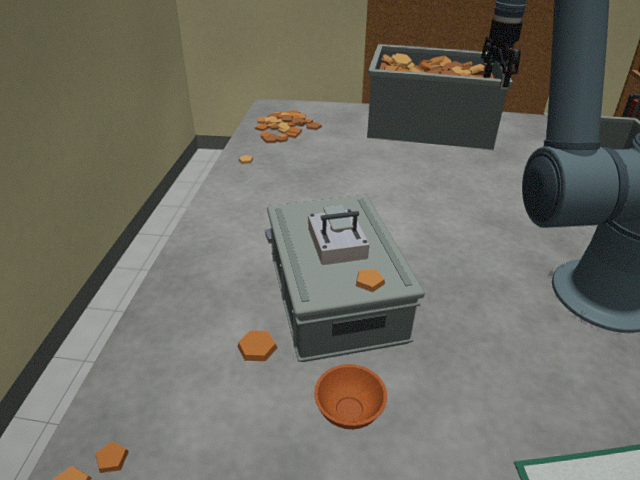

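The scene view shows the lock near (318,222) and the side view shows it near (338,235). The crate's long side runs to image right in the scene view. I'll zoom in next.

```bash
cat > h.py <<'E'
import numpy as np,cv2
from plant import *
from scipy.spatial.transform import Rotation as R
def cam(n,s=None):
    m=camera_model(n)
    if n=='wrist':
        T=np.eye(4);q=s['tcp_rot'];T[:3,:3]=R.from_quat([q[1],q[2],q[3],q[0]]).as_matrix();T[:3,3]=s['position']
        T=T@m['hand_eye']; return m,T[:3,:3],T[:3,3]
    r=cv2.Rodrigues(m['rvec'])[0]; return m,r.T,-r.T@m['tvec']
def ray(c,px):
    m,Rw,o=c
    u=cv2.undistortPoints(np.array([[px]],float),m['camera_matrix'],m['distortion'])[0,0]
    d=Rw@np.array([u[0],u[1],1]);return o,d/np.linalg.norm(d)
def onz(c,px,z):
    o,d=ray(c,px);return o+d*(z-o[2])/d[2]
E
python3 - <<'E'
from h import *
a=cv2.imread('pics/scene0.png')[180:300,230:410];b=cv2.imread('pics/side0.png')[190:310,260:440]
cv2.imwrite('pics/c0.png',np.vstack([cv2.resize(x,(720,300) if 0 else (450,300),interpolation=cv2.INTER_CUBIC) for x in(a,b)]))
print(onz(cam('scene'),(318,222),.164),onz(cam('side'),(338,236),.164))
for p in[(240,227),(254,271),(395,242),(338,200)]: print('lidcorner',onz(cam('scene'),p,.13))
for p in[(267,205),(363,196),(422,293),(298,305)]: print('lidcorner side',onz(cam('side'),p,.13))
E
```

```text
[0.56901665 0.07331783 0.164     ] [0.54640893 0.09369958 0.164     ]
lidcorner [ 0.5328849  -0.10350304  0.13      ]
lidcorner [ 0.68960331 -0.06436394  0.13      ]
lidcorner [0.60504856 0.24231677 0.13      ]
lidcorner [0.42952297 0.12946944 0.13      ]
lidcorner side [ 0.69935629 -0.04226393  0.13      ]
lidcorner side [ 0.50871465 -0.10058196  0.13      ]
lidcorner side [0.40439293 0.18417274 0.13      ]
lidcorner side [0.59565623 0.23406256 0.13      ]
```

View pics/c0.png

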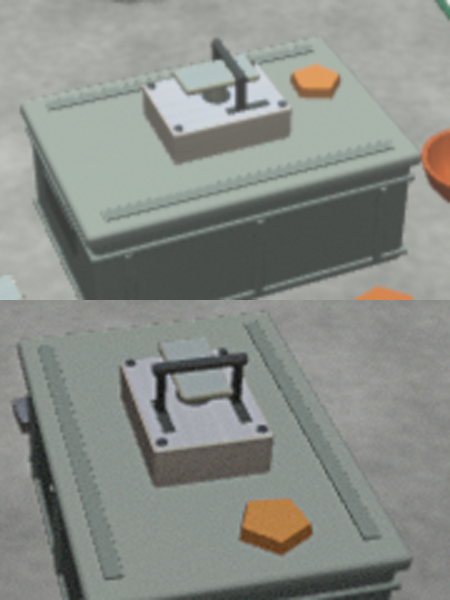

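The two enlarged views agree. The lock's y axis is about (-0.34, 0.94), almost exactly opposite tool y, and its centre is near (0.55, 0.08). I'll move over it in identical short legs with the jaw closing.

>>> {"op": "carry_out", "data": {"offset": [[0.5,-0.4,-0.1],[1,-0.8,-0.2],[1,-0.8,-0.2],[1,-0.8,-0.2]], "rot": [[0,0,0],[0,0,0],[0,0,0],[0,0,0]], "jaw": [-1,-1,-1,-1], "force": 40}}

```text
time: 0.43
position: [0.2389, -0.4562, 0.2479]
tcp_rot: [-0.001, 0.987, 0.162, 0.001]
contact_force: [-0.5, -0.0, -0.6]
finger_gap: 0.0385
grasp_force: 0.0
```

>>> {"op": "carry_out", "data": {"offset": [[0.5,-0.4,-0.1],[1,-0.8,-0.2],[1,-0.8,-0.2],[1,-0.8,-0.2]], "rot": [[0,0,0],[0,0,0],[0,0,0],[0,0,0]], "jaw": [-1,-1,-1,-1]}}

```text
time: 0.77
position: [0.2943, -0.3711, 0.2639]
tcp_rot: [-0.0, 0.987, 0.162, 0.0]
contact_force: [-0.6, -0.5, -0.1]
finger_gap: 0.0004
grasp_force: 0.0
```

>>> {"op": "carry_out", "data": {"offset": [[0.5,-0.4,-0.1],[1,-0.8,-0.2],[1,-0.8,-0.2],[1,-0.8,-0.2]], "rot": [[0,0,0],[0,0,0],[0,0,0],[0,0,0]], "jaw": [-1,-1,-1,-1]}}

```text
time: 1.1
position: [0.3499, -0.2861, 0.2797]
tcp_rot: [0.0, 0.987, 0.162, 0.0]
contact_force: [-1.0, -0.8, -0.3]
finger_gap: 0.0001
grasp_force: 0.0
```

>>> {"op": "carry_out", "data": {"offset": [[0.5,-0.4,-0.1],[1,-0.8,-0.2],[1,-0.8,-0.2],[1,-0.8,-0.2]], "rot": [[0,0,0],[0,0,0],[0,0,0],[0,0,0]], "jaw": [-1,-1,-1,-1]}}

```text
time: 1.43
position: [0.4058, -0.2009, 0.2955]
tcp_rot: [0.0, 0.987, 0.161, 0.001]
contact_force: [-1.0, 0.1, -0.4]
finger_gap: 0.0
grasp_force: 0.0
```

>>> {"op": "carry_out", "data": {"offset": [[0.5,-0.4,0],[1,-0.8,0],[1,-0.8,0],[1,-0.8,0]], "rot": [[0,0,0],[0,0,0],[0,0,0],[0,0,0]], "jaw": [-1,-1,-1,-1]}}

```text
time: 1.77
position: [0.4614, -0.1152, 0.2944]
tcp_rot: [-0.0, 0.987, 0.161, -0.0]
contact_force: [-1.1, -0.8, 0.4]
finger_gap: -0.0002
grasp_force: 0.0
```

>>> {"op": "carry_out", "data": {"offset": [[0.5,-0.4,0],[1,-0.8,0],[1,-0.8,0],[1,-0.8,0]], "rot": [[0,0,0],[0,0,0],[0,0,0],[0,0,0]], "jaw": [-1,-1,-1,-1]}}

```text
time: 2.1
position: [0.5174, -0.0296, 0.2942]
tcp_rot: [-0.0, 0.987, 0.161, -0.0]
contact_force: [-0.1, -0.2, 0.1]
finger_gap: -0.0001
grasp_force: 0.0
```

>>> {"op": "carry_out", "data": {"offset": [[0.5,-0.4,0],[0.9,-0.8,0],[0.9,-0.8,0],[0.9,-0.8,0],[0.9,-0.8,0]], "rot": [[0,0,0],[0,0,0],[0,0,0],[0,0,0],[0,0,0]], "jaw": [-1,-1,-1,-1,-1]}}

```text
time: 2.52
position: [0.5638, 0.0515, 0.2946]
tcp_rot: [0.001, 0.987, 0.159, -0.001]
contact_force: [-0.2, 0.3, -0.7]
finger_gap: -0.0001
grasp_force: 0.0
```

Run:
```python
from h import *
import pickle
s=sense();im=camera('wrist');cv2.imwrite('pics/w1.png',im);pickle.dump(s,open('s1.pkl','wb'))
print(s['position'],s['tcp_rot'],s['time'],s['qpos'],s['contact_force'])
```

```text
[0.5638134  0.0515359  0.29461614] [ 7.76978324e-04  9.87214949e-01  1.59390685e-01 -8.06449448e-04] 2.5167 [-1.98830193e-02  3.55490993e-01  2.11564680e-01  1.42817873e+00
 -1.81755003e-03  2.80156379e+00] [-0.16861999  0.29820503 -0.73997931]
```

View pics/w1.png

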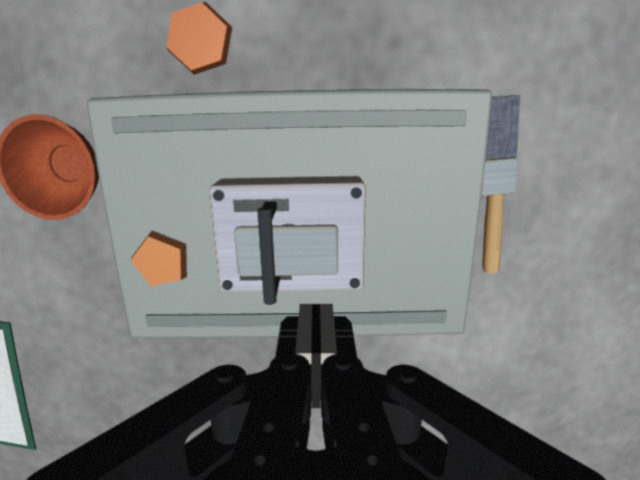

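The wrist view shows the lock clearly. Head corners are about (235,228), (337,226), (338,273) and (238,276). The screws are at (218,195), (356,193), (355,283) and (227,285), and the bar runs from (266,207) to (270,302). The fingertip is at (316,305), about 16 mm thick along y.

Run:
```python
from h import *
import pickle
s=pickle.load(open('s1.pkl','rb'));c=cam('wrist',s)
f=lambda P,z:np.array([onz(c,p,z) for p in P])
q=s['tcp_rot'];Rt=R.from_quat([q[1],q[2],q[3],q[0]]).as_matrix()
def refine(P,im):
    g=cv2.cvtColor(im,cv2.COLOR_BGR2GRAY);return P
D=f([(218,195),(356,193),(355,283),(227,285)],.164);H=f([(235,228),(337,226),(338,273),(238,276)],.19);B=f([(266,207),(270,302)],.198)
L=f([(90,100),(490,91),(464,332),(132,336)],.13)
for n,P in(('screws',D),('head',H),('lid',L)):
    y=(P[0]-P[1]+P[3]-P[2]);y/=np.linalg.norm(y)
    print(n,P.mean(0),'ydeg',np.degrees(np.arctan2(y[1],y[0])),'len y',np.linalg.norm(P[0]-P[1]),'x',np.linalg.norm(P[0]-P[3]), 'rel tcp in tool mm',(Rt.T@(P.mean(0)-s['position'])*1e3).round(1))
print('bar',B.mean(0),np.linalg.norm(B[0]-B[1]),(Rt.T@(B.mean(0)-s['position'])*1e3).round(1))
print('tool y',Rt[:,1],np.degrees(np.arctan2(-Rt[1,1],-Rt[0,1])))
# check from fixed cams: head seen in scene/side at reported centre
for n in('scene','side'):
    m=camera_model(n);P=np.vstack([D,H,B]);u=cv2.projectPoints(P,m['rvec'],m['tvec'],m['camera_matrix'],m['distortion'])[0][:,0]
    im=cv2.imread(f'pics/{n}0.png');o=(230,180) if n=='scene' else(260,190)
    k=cv2.resize(im[o[1]:o[1]+120,o[0]:o[0]+180],None,fx=4,fy=4,interpolation=cv2.INTER_CUBIC)
    for a in u: cv2.circle(k,(int((a[0]-o[0]+.5)*4),int((a[1]-o[1]+.5)*4)),3,(0,0,255),-1)
    cv2.imwrite(f'pics/k_{n}.png',k)
a=cv2.imread('pics/k_scene.png')[:300];b=cv2.imread('pics/k_side.png')[:300];cv2.imwrite('pics/k.png',np.vstack([a,b]))
```

```text
screws [0.55095946 0.06732728 0.164     ] ydeg 109.24639422871272 len y 0.09810305249527908 x 0.07036202457072116 rel tcp in tool mm [ -7.  -19.2 130.6]
head [0.55232826 0.06740678 0.19      ] ydeg 109.87621345568752 len y 0.0673706115891677 x 0.034572160625948145 rel tcp in tool mm [ -5.7 -18.8 104.6]
lid [0.55239545 0.06670494 0.13      ] ydeg 109.3022307915576 len y 0.30259636778527016 x 0.20618842573981674 rel tcp in tool mm [ -5.8 -18.2 164.6]
bar [0.54790487 0.07837611 0.198     ] 0.06652678424972693 [ -6.5 -30.6  96.6]
tool y [ 0.31470699 -0.94918801  0.00127701] 108.34314130093333
```

View pics/k.png

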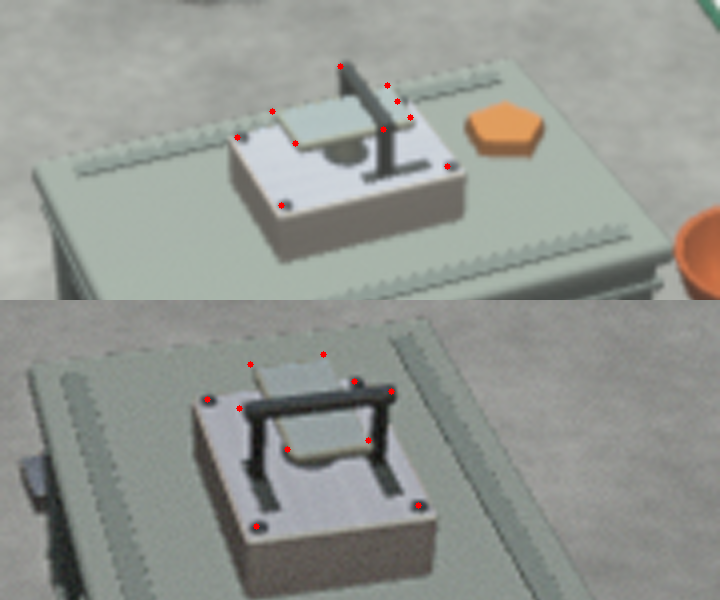

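The reprojected points fit both fixed views to about 2 mm. The press point is almost straight below the TCP: tool x -6 mm, tool y -1 mm, with a yaw trim of about -1.2°. I'll descend to just above the head.

>>> {"op": "carry_out", "data": {"offset": [[-0.04,-0.01,0.4],[-0.08,-0.01,0.8],[-0.08,-0.01,1.0],[-0.08,-0.01,1.0],[-0.08,-0.01,1.0]], "rot": [[0,0,-0.013],[0,0,-0.013],[0,0,-0.013],[0,0,-0.013],[0,0,-0.013]], "jaw": [-1,-1,-1,-1,-1]}}

```text
time: 2.98
position: [0.5563, 0.0504, 0.215]
tcp_rot: [0.0, 0.986, 0.169, -0.001]
contact_force: [0.5, 0.3, 1.4]
finger_gap: 0.0002
grasp_force: 0.0
```

>>> {"op": "carry_out", "data": {"offset": [[0,0,0.1],[0,0,0.2],[0,0,0.23],[0,0,0.23],[0,0,0.23]], "rot": [[0,0,0],[0,0,0],[0,0,0],[0,0,0],[0,0,0]], "jaw": [-1,-1,-1,-1,-1]}}

```text
time: 3.4
position: [0.5577, 0.0522, 0.1971]
tcp_rot: [0.0, 0.985, 0.17, 0.0]
contact_force: [0.8, 0.6, -0.3]
finger_gap: 0.0003
grasp_force: 0.0
```

Run:
```python
from h import *
cv2.imwrite('pics/w2.png',camera('wrist')[150:450,120:520]);b=camera('side')[180:280,270:420]
a=cv2.imread('pics/w2.png');b=cv2.resize(b,(400,267),interpolation=cv2.INTER_CUBIC)
cv2.imwrite('pics/w2b.png',np.vstack([a,b]));s=sense();print(s['position'],s['tcp_rot'],s['contact_force'],s['time'])
```

```text
[0.55791456 0.05233562 0.19731844] [1.43821205e-04 9.85458988e-01 1.69912955e-01 3.88073957e-04] [-0.31663397  1.05102363 -0.24526927] 3.5
```

View pics/w2b.png

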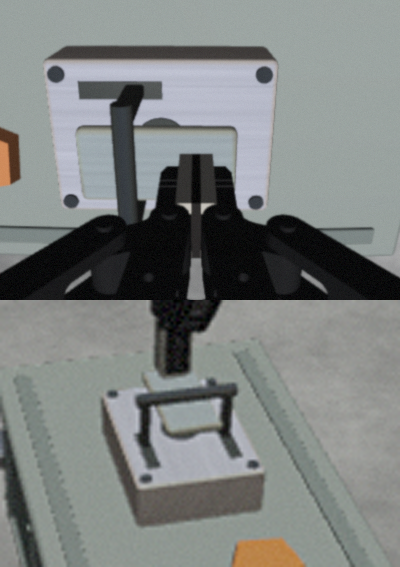

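The closed fingertip is over the -y part of the head, about 16 mm from its centre and clear of the bar. Next I'll feel my way down in small steps.

>>> {"op": "carry_out", "data": {"offset": [[0,0,0.04],[0,0,0.08],[0,0,0.1],[0,0,0.1]], "rot": [[0,0,0],[0,0,0],[0,0,0],[0,0,0]], "jaw": [-1,-1,-1,-1]}}

```text
time: 3.83
position: [0.5579, 0.0523, 0.1889]
tcp_rot: [0.0, 0.985, 0.17, 0.0]
contact_force: [0.6, 0.2, 2.1]
finger_gap: -0.0002
grasp_force: 1.4
```

>>> {"op": "carry_out", "data": {"offset": [[0,0,0.02],[0,0,0.03],[0,0,0.03]], "rot": [[0,0,0],[0,0,0],[0,0,0]], "jaw": [-1,-1,-1]}}

```text
time: 4.08
position: [0.5579, 0.0523, 0.1867]
tcp_rot: [0.0, 0.985, 0.17, 0.0]
contact_force: [0.8, 0.8, 3.7]
finger_gap: -0.0001
grasp_force: 1.8
```

>>> {"op": "carry_out", "data": {"offset": [[0,0,0.02],[0,0,0.03],[0,0,0.03]], "rot": [[0,0,0],[0,0,0],[0,0,0]], "jaw": [-1,-1,-1]}}

```text
time: 4.33
position: [0.5579, 0.0523, 0.1842]
tcp_rot: [0.0, 0.985, 0.17, 0.0]
contact_force: [0.8, -0.3, 4.3]
finger_gap: -0.0002
grasp_force: 2.2
```

>>> {"op": "carry_out", "data": {"offset": [[0,0,0.02],[0,0,0.035],[0,0,0.035],[0,0,0.035]], "rot": [[0,0,0],[0,0,0],[0,0,0],[0,0,0]], "jaw": [-1,-1,-1,-1]}}

```text
time: 4.67
position: [0.5579, 0.0523, 0.1815]
tcp_rot: [0.0, 0.985, 0.17, 0.0]
contact_force: [0.2, 1.6, 4.7]
finger_gap: -0.0
grasp_force: 2.7
```

>>> {"op": "carry_out", "data": {"offset": [[0,0,0.012],[0,0,0.012],[0,0,0.012]], "rot": [[0,0,0],[0,0,0],[0,0,0]], "jaw": [-1,-1,-1]}}

```text
time: 4.92
position: [0.5579, 0.0523, 0.1806]
tcp_rot: [0.0, 0.985, 0.17, 0.0]
contact_force: [-0.0, 0.6, 5.9]
finger_gap: -0.0
grasp_force: 2.8
```

Still on the spring. I'll continue in 1 mm steps, checking each one.

>>> {"op": "carry_out", "data": {"offset": [[0,0,0.012],[0,0,0.012],[0,0,0.012]], "rot": [[0,0,0],[0,0,0],[0,0,0]], "jaw": [-1,-1,-1]}}

```text
time: 5.17
position: [0.5579, 0.0523, 0.1797]
tcp_rot: [0.0, 0.985, 0.17, 0.0]
contact_force: [0.5, 0.2, 6.1]
finger_gap: 0.0003
grasp_force: 3.0
```

>>> {"op": "carry_out", "data": {"offset": [[0,0,0.012],[0,0,0.012],[0,0,0.012]], "rot": [[0,0,0],[0,0,0],[0,0,0]], "jaw": [-1,-1,-1]}}

```text
time: 5.42
position: [0.5579, 0.0523, 0.1788]
tcp_rot: [0.0, 0.985, 0.17, 0.0]
contact_force: [-1.1, 0.8, 6.3]
finger_gap: -0.0005
grasp_force: 3.1
```

>>> {"op": "carry_out", "data": {"offset": [[0,0,0.012],[0,0,0.012],[0,0,0.012]], "rot": [[0,0,0],[0,0,0],[0,0,0]], "jaw": [-1,-1,-1]}}

```text
time: 5.67
position: [0.5579, 0.0523, 0.1779]
tcp_rot: [0.0, 0.985, 0.17, 0.0]
contact_force: [-0.5, 1.4, 6.5]
finger_gap: -0.0001
grasp_force: 3.3
```

>>> {"op": "carry_out", "data": {"offset": [[0,0,0.012],[0,0,0.012],[0,0,0.012]], "rot": [[0,0,0],[0,0,0],[0,0,0]], "jaw": [-1,-1,-1]}}

```text
time: 5.92
position: [0.5579, 0.0523, 0.177]
tcp_rot: [0.0, 0.985, 0.17, 0.0]
contact_force: [-0.6, 0.9, 7.5]
finger_gap: -0.0
grasp_force: 3.5
```

>>> {"op": "carry_out", "data": {"offset": [[0,0,0.012],[0,0,0.012],[0,0,0.012]], "rot": [[0,0,0],[0,0,0],[0,0,0]], "jaw": [-1,-1,-1]}}

```text
time: 6.17
position: [0.5579, 0.0523, 0.1761]
tcp_rot: [0.0, 0.985, 0.17, 0.001]
contact_force: [-0.8, -0.1, 7.1]
finger_gap: -0.0001
grasp_force: 3.6
```

>>> {"op": "carry_out", "data": {"offset": [[0,0,0.012],[0,0,0.012],[0,0,0.012]], "rot": [[0,0,0],[0,0,0],[0,0,0]], "jaw": [-1,-1,-1]}}

```text
time: 6.42
position: [0.5579, 0.0523, 0.1752]
tcp_rot: [0.0, 0.985, 0.17, 0.001]
contact_force: [-0.5, 0.2, 7.5]
finger_gap: -0.0
grasp_force: 3.8
```

>>> {"op": "carry_out", "data": {"offset": [[0,0,0.012],[0,0,0.012],[0,0,0.012]], "rot": [[0,0,0],[0,0,0],[0,0,0]], "jaw": [-1,-1,-1]}}

```text
time: 6.67
position: [0.5579, 0.0523, 0.1746]
tcp_rot: [0.0, 0.985, 0.17, 0.001]
contact_force: [-0.6, -0.2, 8.8]
finger_gap: -0.0002
grasp_force: 4.5
```

The z progress is shorter and the force rose faster, so this is probably the stop. I'll confirm with one more small step.

>>> {"op": "carry_out", "data": {"offset": [[0,0,0.01],[0,0,0.01],[0,0,0.01]], "rot": [[0,0,0],[0,0,0],[0,0,0]], "jaw": [-1,-1,-1]}}

```text
time: 6.92
position: [0.5579, 0.0523, 0.1745]
tcp_rot: [0.0, 0.985, 0.17, 0.001]
contact_force: [-3.0, 0.9, 13.6]
finger_gap: -0.0002
grasp_force: 6.6
```

The stop is firm: 13.6 N at z = 0.1745, about 13 mm of travel. I'll keep pressing with a touch more force and sweep toward the bar (tool -y).

>>> {"op": "carry_out", "data": {"offset": [[0,-0.02,0.005],[0,-0.05,0.005],[0,-0.08,0.005],[0,-0.11,0.005],[0,-0.13,0.005],[0,-0.13,0.005]], "rot": [[0,0,0],[0,0,0],[0,0,0],[0,0,0],[0,0,0],[0,0,0]], "jaw": [-1,-1,-1,-1,-1,-1]}}

```text
time: 7.42
position: [0.5566, 0.0596, 0.1746]
tcp_rot: [0.003, 0.986, 0.169, 0.002]
contact_force: [1.7, -5.5, 11.5]
finger_gap: 0.0003
grasp_force: 5.4
```

>>> {"op": "carry_out", "data": {"offset": [[0,-0.03,0.005],[0,-0.06,0.005],[0,-0.09,0.005],[0,-0.1,0.005],[0,-0.1,0.005]], "rot": [[0,0,0],[0,0,0],[0,0,0],[0,0,0],[0,0,0]], "jaw": [-1,-1,-1,-1,-1]}}

```text
time: 7.83
position: [0.5546, 0.0663, 0.1745]
tcp_rot: [0.004, 0.986, 0.169, 0.003]
contact_force: [1.6, -7.6, 11.2]
finger_gap: -0.0001
grasp_force: 6.5
```

>>> {"op": "carry_out", "data": {"offset": [[0,-0.02,0.01],[0,-0.05,0.01],[0,-0.08,0.01],[0,-0.08,0.01]], "rot": [[0,0,0],[0,0,0],[0,0,0],[0,0,0]], "jaw": [-1,-1,-1,-1]}}

```text
time: 8.17
position: [0.553, 0.0716, 0.1745]
tcp_rot: [0.005, 0.986, 0.169, 0.004]
contact_force: [1.8, -10.4, 15.4]
finger_gap: -0.0002
grasp_force: 8.2
```

>>> {"op": "carry_out", "data": {"offset": [[0,-0.02,0],[0,-0.05,0],[0,-0.07,0],[0,-0.07,0]], "rot": [[0,0,0],[0,0,0],[0,0,0],[0,0,0]], "jaw": [-1,-1,-1,-1]}}

```text
time: 8.5
position: [0.5512, 0.0769, 0.1745]
tcp_rot: [0.005, 0.986, 0.169, 0.004]
contact_force: [2.3, -10.3, 15.6]
finger_gap: -0.0001
grasp_force: 8.1
```

Run:
```python
from h import *
a=camera('wrist')[150:450,120:520];b=cv2.resize(camera('side')[180:280,270:420],(400,267),interpolation=cv2.INTER_CUBIC)
cv2.imwrite('pics/w3.png',np.vstack([a,b]));s=sense();print(s['position'],s['contact_force'],s['time'])
```

```text
[0.55122031 0.07691647 0.17450369] [ 2.13679286 -9.68909259 14.78795351] 8.6
```

View pics/w3.png

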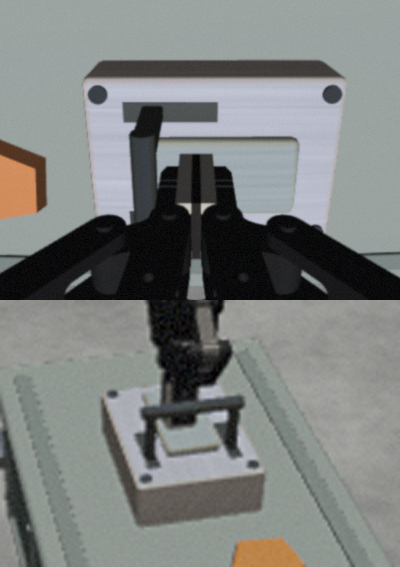

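The finger is touching the bar and carrying it: the bar has moved toward the +y end of its slot, with the head down. I'll continue until the end stop is felt.

>>> {"op": "carry_out", "data": {"offset": [[0,-0.02,0],[0,-0.05,0],[0,-0.06,0],[0,-0.06,0]], "rot": [[0,0,0],[0,0,0],[0,0,0],[0,0,0]], "jaw": [-1,-1,-1,-1]}}

```text
time: 8.93
position: [0.55, 0.0804, 0.1745]
tcp_rot: [0.006, 0.986, 0.168, 0.004]
contact_force: [2.0, -14.2, 14.3]
finger_gap: -0.0001
grasp_force: 10.9
```

>>> {"op": "carry_out", "data": {"offset": [[0,-0.02,0.003],[0,-0.035,0.003],[0,-0.035,0.003]], "rot": [[0,0,0],[0,0,0],[0,0,0]], "jaw": [-1,-1,-1]}}

```text
time: 9.18
position: [0.5499, 0.0806, 0.1745]
tcp_rot: [0.009, 0.986, 0.168, 0.004]
contact_force: [5.8, -20.4, 14.0]
finger_gap: -0.0002
grasp_force: 13.2
```

Run:
```python
from h import *
s=sense();a=camera('wrist');cv2.imwrite('pics/w4f.png',a)
cv2.imwrite('pics/w4.png',cv2.resize(a[190:390,190:490],None,fx=2.6,fy=2.6,interpolation=cv2.INTER_CUBIC));print(s['position'],s['contact_force'])
import pickle;pickle.dump(s,open('s4.pkl','wb'))
```

```text
[0.54993205 0.08063117 0.17449114] [  5.78005204 -20.39673334  13.96901243]
```

View pics/w4.png

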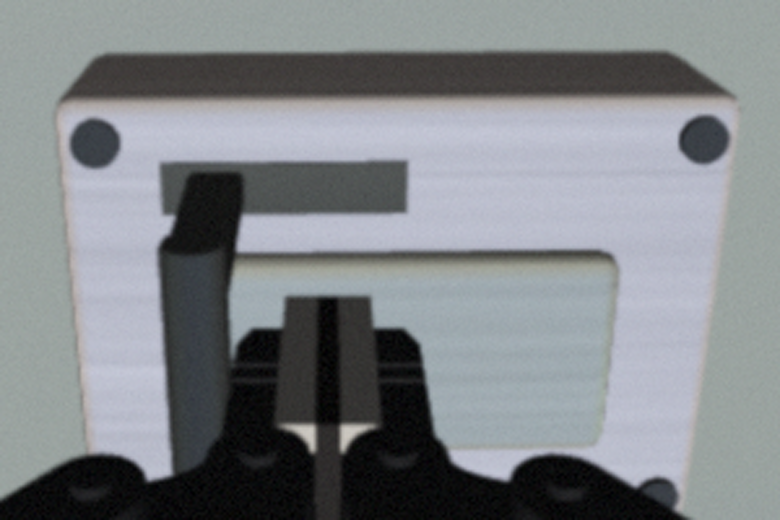

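The bar's foot sits about 25 mm to +y of the lock's middle, which matches fully home (30 mm less half its thickness). The force rose to 21 N with no further travel, so this is the end stop. I'll ease off the bar sideways, then lift.

>>> {"op": "carry_out", "data": {"offset": [[0,0.04,0],[0,0.08,0],[0,0.12,0],[0,0.12,0]], "rot": [[0,0,0],[0,0,0],[0,0,0],[0,0,0]], "jaw": [-1,-1,-1,-1]}}

```text
time: 9.57
position: [0.5501, 0.0802, 0.1745]
tcp_rot: [-0.001, 0.985, 0.17, 0.003]
contact_force: [-3.2, 4.0, 19.7]
finger_gap: -0.0002
grasp_force: 9.9
```

>>> {"op": "carry_out", "data": {"offset": [[0,0,-0.05],[0,0,-0.1],[0,0,-0.3],[0,0,-0.7],[0,0,-1],[0,0,-1],[0,0,-1]], "rot": [[0,0,0],[0,0,0],[0,0,0],[0,0,0],[0,0,0],[0,0,0],[0,0,0]], "jaw": [-1,-1,-1,-1,-1,-1,-1]}}

```text
time: 10.15
position: [0.5485, 0.0788, 0.2514]
tcp_rot: [0.0, 0.985, 0.17, 0.001]
contact_force: [0.0, 0.9, 0.6]
finger_gap: 0.0002
grasp_force: 0.0
```

Run:
```python
from h import *
s=sense();a=camera('wrist')[100:400,60:560];b=cv2.resize(camera('side')[180:300,250:450],(500,300),interpolation=cv2.INTER_CUBIC)
cv2.imwrite('pics/w5.png',np.vstack([a,b]));print(s['position'],s['contact_force'],s['time'])
import pickle;pickle.dump(s,open('s5.pkl','wb'))
```

```text
[0.54851379 0.07882347 0.25144873] [0.00552036 0.91671138 0.63600614] 10.15
```

View pics/w5.png

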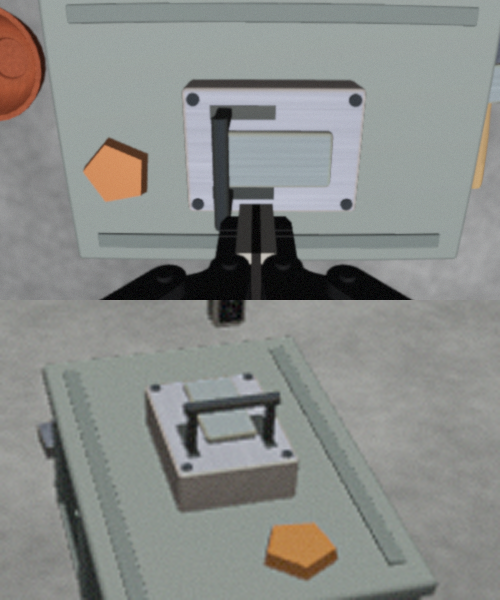

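The arm is clear, the bar is at its +y end, the head is staying down and the sherd hasn't moved. I'll check the keeper numerically before handing in.

Run:
```python
from h import *
import pickle
s=pickle.load(open('s5.pkl','rb'));c=cam('wrist',s)
f=lambda P,z:np.array([onz(c,(p[0]+60,p[1]+100),z) for p in P])
D=f([(193,100),(356,100),(347,204),(198,204)],.164);B=f([(222,114),(221,226)],.198)
y=D[0]-D[1]+D[3]-D[2];y/=np.linalg.norm(y);k=(B.mean(0)-D.mean(0))@y*1e3
print('keeper mm',k-8,'span',np.linalg.norm(D[0]-D[1]))
H=f([(228,132),(330,132),(330,187),(228,187)],.178);print('head len if z=.178 (visible part)',np.linalg.norm(H[1]-H[2])*1e3)
```

```text
keeper mm 21.944146910218606 span 0.09802550258488076
head len if z=.178 (visible part) 35.12354929511262
```

The keeper measures 21.9 mm, so it is fully home, and the head is down.

```bash
python3 -c "
from plant import *
print(close_job())"
```

```text
the job is handed in; nothing more can be done
None
```

The lid is locked and handed in at about 10 s: the plunger was pressed to its felt stop, the keeper measured 21.9 mm (home is 22), and after the finger lifted clear the head stayed down; wrist force readings stayed below about 25 N, and the finger touched only the head and keeper bar.

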